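# Unlatch the tall drying cartridge and stand it in the steel tray

### The arm

A 6-joint arm with a two-finger parallel gripper is mounted at the origin on the work surface. World frame = base frame: x ahead of the robot, y to its left, z up, the work surface at z = 0. Lengths are in m, angles in rad, forces in N, time in s.
With the tool pointing down it reaches from about 0.25 to 0.775 m from the base axis. Payload 4 kg.
Tool frame: the origin (TCP) lies at the very end of the fingers, on their centre line; the grasp point (between the pads) lies 19 mm behind it (robot.tcp_to_grasp is the distance from the TCP to the grasp point, in m); z points along the fingers, y is the line along which they close (so a half turn about z gives the same grasp; the last joint's range is limited). The gripper opens to 94 mm and grips with 3 to 60 N. Pads are 16 mm wide; open, the fingers measure 119 mm over their backs; the gripper's body (75 mm by 177 mm) begins 78 mm behind the grasp point.
Start: joints at [-1.378, 0.087, 1.371, -0, 1.684, -0.103], TCP at [0.16, -0.526, 0.206] pointing down, gripper open.
Joint ranges: [-3.1, 3.1], [-0.76, 2.03], [0.27, 2.55], [-1.08, 4.22], [0.17, 2.65], [-2.57, 2.57]. Speed limits (rad/s): [2.79, 2.79, 3.14, 3.14, 3.14, 3.14].

### API

Orientations are given as [roll, pitch, yaw] about the fixed x, y, z axes, in that order (R = Rz(yaw) Ry(pitch) Rx(roll)).
In Python, from bench import robot gives the robot as it stands.
- The arm moves only by the tool inch_along, called after "Request:" as a command line: name --argument value ..., lists and objects as JSON in quotes. Schema: {"type":"object","properties":{"deltas":{"type":"string"},"only":{"type":"string"},"quiet":{"type":"boolean"},"lines":{"type":"string"}},"required":["deltas"],"additionalProperties":false}. deltas is a string of 1 to 20 rows, one to a line, with the numbers parted by spaces; each row has 5 numbers: the finger opening in m, then dx, dy, dz in fractions of the full range, 1 being 0.2 m, then a turn about the tool's z in a scale on which 1.0 is 90 degrees; each row shifts and turns the commanded pose from where the row before left it, along the tool's axes as they then stand; what a row does not reach is not made up. A row lasts 1/12 s, in which the tool goes at most 0.0417 m and 0.125 rad, less where a joint would pass 70% of its speed; a pose out of reach is approached as far as the arm can. The fingers move at their own pace and stop on an object; the grip force is fixed at half the most. Time passes only in rows, so rows that do not move let the fingers close. The tool returns the time, the measured TCP pose, the force, the opening and the grip force at its end. only (a regular expression) keeps the lines of the reply that match it, lines (a string "A,B") keeps lines A to B, and quiet returns only ok. Shift and turn numbers lie between -1 and 1, and a call with a number outside is refused. Input that does not fit is refused with a message, and nothing moves.
- robot.get_obs(): the state, without advancing time (a new reading comes with each control period).
- robot.snapshot(name): name is "scene" or "side" or "wrist"; returns a dict with "color" (400x640x3 uint8, blue, green, red), "fx", "fy", "cx", "cy" (pixels), "k1" (the pictures are not rectified: a ray, as slopes to the right and down, at radius r is drawn at 1 + k1 r^2 times it, then the intrinsics apply), "extrinsics" (4x4, takes a point from world to camera coordinates). Camera axes: x right, y down, z forward; pixel columns grow to the right and rows downward; lengths in m; the calibration is good to about 2 mm. A picture is of the moment at which its call begins. There is no depth.
- robot.close_job(): hands the job in; it is judged then, once.
The state is a dict: "time": time; "joint_positions": joint angles; "qvel": joint speeds; "joint_torque": joint torques, N m; "tool_pos": TCP position; "ee_rot": TCP orientation; "wrist_force": force on the tool from outside, world axes, zero at the start; "wrist_torque": the same for the moment, N m; "width": finger opening in m; "finger_force": force on a finger pad.
Only numpy, scipy, OpenCV 4.12 (cv2) and the standard library are available. Lean on these libraries where they do the work, as an engineer would, in place of code of your own. Each camera call takes 0.05 s, during which the arm holds its last target. There are 200 camera calls.

### The job

Two white drying cartridges, a tall one and a short one, are latched in black docks on the fume cupboard bench. Squeeze the two side release buttons of the tall cartridge together to unlatch it, lift it straight out of its dock, and set it down standing upright in the steel tray without letting go of it in mid-air. Leave the short cartridge latched in its dock.

Things in the scene. Friction and masses are not known exactly. Their poses are not given: they have to be found in the camera images.
- tall_cartridge: Taller of two white box cartridges (grey top, small brass nipple): 50 mm (its x) by 40 mm (its y), 120 mm tall, nipple to 132, 0.3 kg. Origin: centre of underside, z up. A grey ribbed button stands out of each y face, 95 mm above the underside: 58 mm over both, 44 pressed. Starts upright, latched in a fixed black dock that shares its yaw; with both buttons in it lifts straight up.
- button_left (a joint): Release button on the cartridge's +y face, 30 mm wide, 26 mm high, mid-face in x. It slides 7 mm straight in against its own spring: 0 = out (2 N to start), 0.007 m = fully in (6 N). A hook near the foot on the same side moves in with it and is clear of the dock's lip from about 0.005 m on.
- button_right (a joint): The same on the -y face, with its own hook; both must be in together to free the cartridge. The dock: 84 mm square foot, 72 mm square walls, top 45 mm above the bench, floor 10 mm above it, well 53 by 43 mm. The cartridge is clear of it once lifted 35 mm.
- tray: Empty open steel tray, fixed to the bench: 158 mm along its x, 128 mm along its y, walls 22 mm high and 4 mm thick, floor 4 mm thick (inside 150 by 120 mm). Origin at the centre of its underside, z up.
- short_cartridge: The short cartridge, to be left alone: same section and buttons, 85 mm tall (nipple to 97 mm), latched in the other, identical dock. Origin at the centre of its underside.

How it is judged:
On the way:
1. both side buttons of the tall cartridge are pressed in (more than 5 mm each, for 0.1 s) while it is still down in its dock (value of joint each of button_left, button_right above 0.005 m and distance of tall_cartridge from where it was at the start of the episode below 0.012 m), for 0.1 s.
At the end, for the whole second after the job is handed in: The tall cartridge stands still, upright (0.1 rad), on the tray floor: underside less than 10 mm above the tray's, centre within 60 mm (tray x) and 50 mm (tray y) of the tray's; its buttons are out (under 2 mm in). The short cartridge is within 10 mm of its start (x of tall_cartridge in the frame of tray between -0.06 and 0.06 m and y of tall_cartridge in the frame of tray between -0.05 and 0.05 m and z of tall_cartridge in the frame of tray below 0.01 m and angle between tall_cartridge's own z axis and vertical below 0.1 rad and linear speed of tall_cartridge below 0.02 m/s and value of joint each of button_left, button_right below 0.002 m and distance of short_cartridge from where it was at the start of the episode below 0.01 m); the robot touches nothing.
It fails at once if the tall cartridge is let go in mid-air (its underside more than 50 mm above the bench with no finger touching it) (height (world z) of tall_cartridge above 0.05 m and contact force between tall_cartridge and the fingers below 0.05 N).
It fails at once if the short cartridge is moved more than 15 mm (distance of short_cartridge from where it was at the start of the episode above 0.015 m).
It also fails if it takes over 37 s, if anything falls off the work surface, if the arm or the gripper's body presses on something with over 40 N, if the wrist force passes 120 N, or if a joint passes its speed limit or range.

## Working session

There is one attempt and no reset: what is moved stays moved. The work goes in short steps, Python scripts to look and compute and a tool call to move; the robot and the scene stay as the last step left them, time stands still between calls to the robot, and variables do not carry over. Pictures are saved under pics/ and viewed, at most 10 in all, crops included, and the job is handed in when it is done.

```bash
mkdir -p pics; ls; python3 - <<'E'
from bench import robot
import cv2,numpy as np
o=robot.get_obs();print(o['time'],o['tool_pos'],o['ee_rot'],o['width'])
a=robot.snapshot("scene");b=robot.snapshot("side")
for n,s in(("scene",a),("side",b)):
    cv2.imwrite(f"pics/{n}0.png",s["color"]);print(n,s["fx"],s["fy"],s["cx"],s["cy"],s["k1"],np.round(s["extrinsics"],4).tolist())
E
```

```text
bench.py
pics
0.0 [ 0.16020374 -0.52559956  0.20434367] [-3.13948506e+00 -2.24691341e-04  2.95768845e-01] 0.09419767195846779
scene 447.27611380994693 447.27611380994693 318.8515395643851 191.6694017054401 0.007798739146001541 [[-0.3917, 0.9199, 0.0186, 0.2022], [0.5916, 0.2672, -0.7607, -0.2721], [-0.7047, -0.2869, -0.6489, 1.1625], [0.0, 0.0, 0.0, 1.0]]
side 476.54638674886814 476.54638674886814 317.0234648463916 207.06710954413273 -0.061230017632952015 [[0.9911, -0.133, -0.0061, -0.5199], [-0.0988, -0.7039, -0.7034, 0.1043], [0.0892, 0.6977, -0.7108, 0.996], [0.0, 0.0, 0.0, 1.0]]
```

View pics/scene0.png

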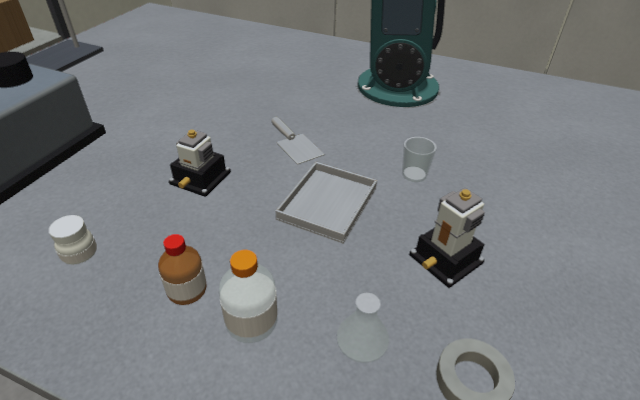

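View pics/side0.png

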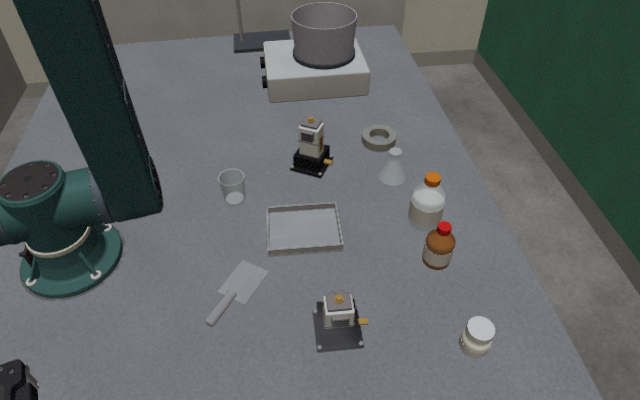

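The tall cartridge is at scene (458,225) and side (312,140), the short one at scene (198,155) and side (340,310), and the tray at scene (327,200) and side (304,230). Next I'll enlarge the tall one and the tray.

```bash
cat > h.py <<'E'
import cv2,numpy as np
def cal(s):
    K=np.array([[s["fx"],0,s["cx"]],[0,s["fy"],s["cy"]],[0,0,1]]);return K,np.array([s["k1"],0,0,0,0.]),np.array(s["extrinsics"])
def ray(s,p):
    K,D,E=cal(s);u=cv2.undistortPoints(np.array(p,float).reshape(-1,1,2),K,D).reshape(-1,2)
    d=np.c_[u,np.ones(len(u))]@E[:3,:3];return -E[:3,:3].T@E[:3,3],d
def plane(s,p,z):
    c,d=ray(s,p);return c+d*((z-c[2])/d[:,2])[:,None]
def tri(a,pa,b,pb):
    ca,da=ray(a,pa);cb,db=ray(b,pb);o=[]
    for x,y in zip(da,db):
        t=np.linalg.lstsq(np.c_[x,-y],cb-ca,rcond=None)[0];A=ca+t[0]*x;B=cb+t[1]*y;o.append([*(A+B)/2,np.linalg.norm(A-B)])
    return np.array(o)
def proj(s,P):
    K,D,E=cal(s);return cv2.projectPoints(np.array(P,float),cv2.Rodrigues(E[:3,:3])[0],E[:3,3],K,D)[0].reshape(-1,2)
E
python3 - <<'E'
import cv2,numpy as np
a=cv2.imread("pics/scene0.png");b=cv2.imread("pics/side0.png")
f=lambda i,x,y,w,h,k:cv2.resize(i[y:y+h,x:x+w],None,fx=k,fy=k,interpolation=cv2.INTER_CUBIC)
c=np.hstack([f(a,400,180,100,110,4),f(b,270,105,100,110,4)])  # 800x440
cv2.imwrite("pics/crop1.png",c)
E
```

```text
(no output)
```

View pics/crop1.png

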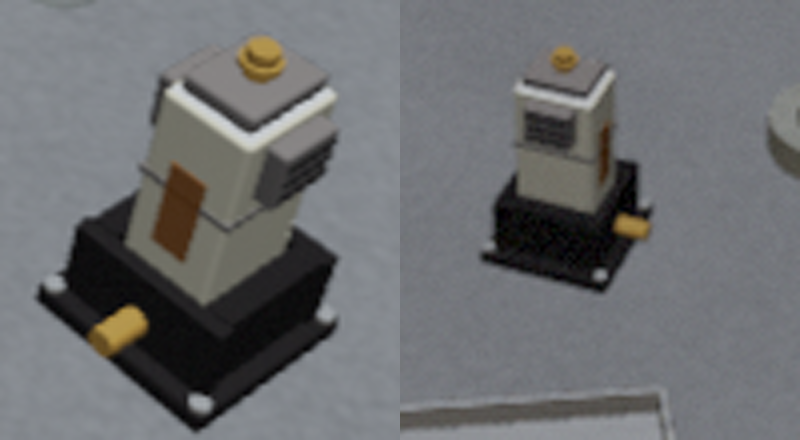

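The crop shows both buttons clearly, on the tall cartridge's lower-right face and the one opposite. The nipple top is at scene (465.5,191.5) and side (311.2,118.2). The dock foot's front corner is at scene (449.5,287.5).

```bash
python3 - <<'E'
from bench import robot
from h import *
a=robot.snapshot("scene");b=robot.snapshot("side")
np.set_printoptions(precision=4,suppress=True)
print("nipple tall, short",tri(a,[[465.5,191.5],[193,132]],b,[[311.2,118.2],[339.5,296]]))
F=plane(a,[[409.5,253.2],[449.5,287.5],[484.2,261.2]],0.002);print("foot scene\n",F,"centre",(F[0]+F[2])/2)
for i in(0,1):
    d=F[i+1]-F[i];print(np.linalg.norm(d),np.arctan2(d[1],d[0]))
G=plane(b,[[290.5,169.5],[321.2,177.7]],0.002);d=G[1]-G[0];print("foot side\n",G,np.linalg.norm(d),np.arctan2(d[1],d[0]))
print("body top z=.13 scene nipple plane", plane(a,[[465.5,191.5]],.142),plane(b,[[311.2,118.2]],.142))
for n,s,p in(("scene",a,[[323,165],[377,180],[345,238],[278,210]]),("side",b,[[267,207],[340,205],[342,250],[267,254]])):
    # refine by bounding shape: hand corners on rim, z=.022
    T=plane(s,p,.022);print(n,"tray",T[:,:2].tolist(),T.mean(0),[np.linalg.norm(T[i]-T[i-1]) for i in range(4)],[np.arctan2(*(T[i]-T[i-1])[1::-1]) for i in range(4)])
E
```

```text
nipple tall, short [[ 0.5408  0.2277  0.1407  0.0055]
 [ 0.5286 -0.2414  0.1054  0.0057]]
foot scene
 [[0.5518 0.1741 0.002 ]
 [0.5943 0.2462 0.002 ]
 [0.5197 0.2874 0.002 ]] centre [0.5357 0.2307 0.002 ]
0.08372872499693301 1.0377230986491595
0.08520501906156416 2.637824555020577
foot side
 [[0.4863 0.2107 0.002 ]
 [0.5577 0.1698 0.002 ]] 0.08229733688443434 -0.5212096834928991
body top z=.13 scene nipple plane [[0.5386 0.2292 0.142 ]] [[0.5417 0.2218 0.142 ]]
scene tray [[0.41656224495331284, -0.03421238335077639], [0.417593171009055, 0.07513358376228615], [0.5810775603596829, 0.07273253871108923], [0.5661757964598764, -0.05518564875549534]] [0.4954 0.0146 0.022 ] [np.float64(0.1510764463976563), np.float64(0.10935082684837534), np.float64(0.16350202010582493), np.float64(0.12878324911284794)] [np.float64(3.0023173071399527), np.float64(1.561368493848791), np.float64(-0.014685637257295492), np.float64(-1.6867680848348403)]
side tray [[0.420898917896337, 0.06736826895174364], [0.5835147586388094, 0.05091652750964826], [0.5658882531811831, -0.07821944640516454], [0.41278476028820493, -0.06759050157214597]] [ 0.4958 -0.0069  0.022 ] [np.float64(0.13520247518078027), np.float64(0.16344592823578907), np.float64(0.13033339347064873), np.float64(0.15347199745977624)] [np.float64(1.5107453816077014), np.float64(-0.10082630565087349), np.float64(-1.7064536935288073), np.float64(3.0722805946508163)]
```

The manual's scale: shifts go in shares of 0.2 m and turns go in shares of 90 degrees. Converting my numbers, -0.0277 m / 0.2 = -0.1385, 0.0265 m / 0.2 = 0.1325.

Request:
inch_along --deltas "0.094 0.1325 -0.1385 -0.01 0\n0.094 0.1325 -0.1385 -0.01 0\n0.094 0.1325 -0.1385 -0.01 0\n0.094 0.1325 -0.1385 -0.01 0\n0.094 0.1325 -0.1385 -0.01 0\n0.094 0.1325 -0.1385 -0.01 0\n0.094 0.1325 -0.1385 -0.01 0\n0.094 0.1325 -0.1385 -0.01 0\n0.094 0.1325 -0.1385 -0.01 0\n0.094 0.1325 -0.1385 -0.01 0\n0.094 0.1325 -0.1385 -0.01 0\n0.094 0.1325 -0.1385 -0.01 0\n0.094 0.1325 -0.1385 -0.01 0\n0.094 0.1325 -0.1385 -0.01 0\n0.094 0.1325 -0.1385 -0.01 0\n0.094 0.1325 -0.1385 -0.01 0\n0.094 0.1325 -0.1385 -0.01 0\n0.094 0.1325 -0.1385 -0.01 0\n0.094 0.1325 -0.1385 -0.01 0\n0.094 0.1325 -0.1385 -0.01 0"

```text
time: 1.87
tool_pos: [0.5061, 0.1603, 0.2453]
ee_rot: [3.141, 0.0, 0.296]
wrist_force: [0.0, -0.1, 0.1]
width: 0.0941
finger_force: 0.0
```

Request:
inch_along --deltas "0.094 0.1325 -0.1385 0 0\n0.094 0.1325 -0.1385 0 0\n0.094 0 0 0 -0.0796\n0.094 0 0 0 -0.0796\n0.094 0 0 0 -0.0796\n0.094 0 0 0 -0.0796\n0.094 0 0 0 -0.0796\n0.094 0 0 0 -0.0796\n0.094 0 0 0 -0.0796\n0.094 0 0 0 -0.0796\n0.094 0 0 0 -0.0796\n0.094 0 0 0 -0.0796\n0.094 0 0 0 -0.0796\n0.094 0 0 0 -0.0796\n0.094 0 0 0 -0.0796\n0.094 0 0 0 -0.0796\n0.094 0 0 0 -0.0796\n0.094 0 0 0 -0.0796\n0.094 0 0 0 -0.0796\n0.094 0 0 0 -0.0796"

```text
time: 3.53
tool_pos: [0.5402, 0.2267, 0.245]
ee_rot: [-3.141, -0.0, 2.552]
wrist_force: [-0.6, 0.2, 0.3]
width: 0.0938
finger_force: 0.0
```

```bash
python3 - <<'E'
from bench import robot
from h import *
np.set_printoptions(precision=4,suppress=True)
s=robot.snapshot("wrist");cv2.imwrite("pics/w1.png",s["color"])
c=(0.540,0.2265)
print(s["fx"],np.round(s["extrinsics"],3).tolist(),proj(s,[[*c,.142],[*c,.130],[*c,0]]))
E
```

```text
293.1373245060528 [[0.556, 0.831, -0.001, -0.489], [0.801, -0.535, 0.267, -0.351], [0.221, -0.149, -0.964, 0.345], [0.0, 0.0, 0.0, 1.0]] [[318.439  197.825 ]
 [318.4747 194.7974]
 [318.7385 172.4176]]
```

View pics/w1.png

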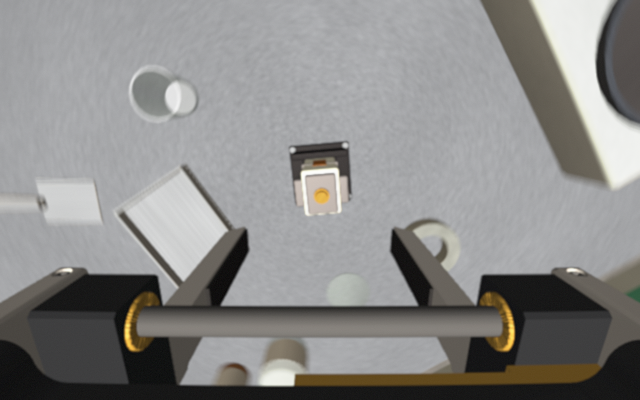

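The wrist view shows the cartridge between the fingers, with the nipple at (321.5,195) and the dock foot's screws at (293,150) and (346,145). It needs a few mm of shift and about 0.07 rad more turn.

```bash
python3 - <<'E'
from bench import robot
from h import *
np.set_printoptions(precision=4,suppress=True)
s=robot.snapshot("wrist");im=s["color"]
hsv=cv2.cvtColor(im,cv2.COLOR_BGR2HSV)
roi=np.zeros(im.shape[:2],np.uint8);roi[178:215,300:345]=1
m=cv2.inRange(hsv,(10,120,120),(35,255,255))*roi;M=cv2.moments(m,True);p=[M['m10']/M['m00'],M['m01']/M['m00']]
print("brass",p,M['m00'],plane(s,[p],.139))
g=cv2.cvtColor(im,cv2.COLOR_BGR2GRAY)
w=cv2.inRange(hsv,(0,0,215),(180,40,255))*roi
c=max(cv2.findContours(w,0,2)[0],key=cv2.contourArea);r=cv2.minAreaRect(c);B=plane(s,cv2.boxPoints(r),.129)
print("white rim",r);print(B,B.mean(0))
for i in range(4):
    d=B[i]-B[i-1];print(np.linalg.norm(d),np.arctan2(d[1],d[0]))
k=plane(s,[[293,150],[346,145]],.006);d=k[1]-k[0];print("screws",k,np.linalg.norm(d),np.arctan2(d[1],d[0]))
E
```

```text
brass [321.29411764705884, 195.5] 170.0 [[0.5402 0.2298 0.139 ]]
white rim ((304.4886779785156, 196.0494842529297), (36.410545349121094, 3.9171838760375977), 84.47245788574219)
[[0.5153 0.2209 0.129 ]
 [0.5172 0.2245 0.129 ]
 [0.5518 0.2055 0.129 ]
 [0.5498 0.2018 0.129 ]] [0.5335 0.2132 0.129 ]
0.03943637530993425 2.634590626800382
0.004042500597189543 1.0835303235310034
0.039417978820213084 -0.5034489129166889
0.00418292768908239 -2.054266486183826
screws [[0.492  0.2144 0.006 ]
 [0.5276 0.2809 0.006 ]] 0.07547905866737482 1.0788089572535406
```

In the tool's units: 0.03 m / 0.2 = 0.15, 0.002 m / 0.2 = 0.01, -0.075 rad / 1.5708 = -0.0477.

Request:
inch_along --deltas "0.094 0.005 0.01 0 -0.0477\n0.094 0 0 0.15 0\n0.094 0 0 0.15 0\n0.094 0 0 0.15 0\n0.094 0 0 0.15 0\n0.094 0 0 0.1 0\n0.094 0 0 0.05 0\n0.094 0 0 0.045 0\n0.094 0 0 0 0\n0.094 0 0 0 0"

```text
time: 4.47
tool_pos: [0.5413, 0.2291, 0.0873]
ee_rot: [3.141, 0.001, 2.62]
wrist_force: [0.3, -0.7, -0.8]
width: 0.0936
finger_force: 0.0
```

```bash
python3 - <<'E'
from bench import robot
from h import *
s=robot.snapshot("wrist");cv2.imwrite("pics/w2.png",s["color"])
E
```

```text
(no output)
```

View pics/w2.png

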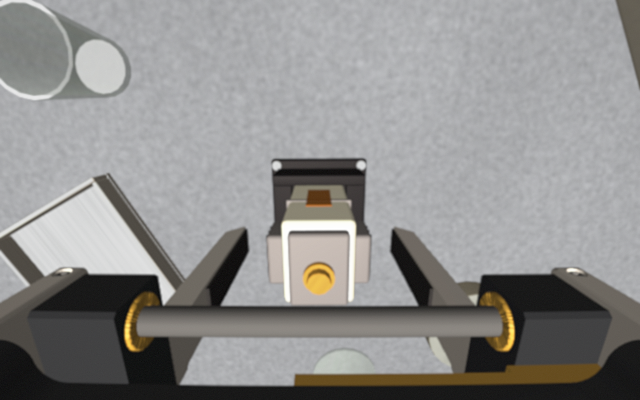

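Laterally it is well centred: buttons span columns 267 to 370, between fingertips at 247 and 391, and the yaw looks aligned. Closing now.

Request:
inch_along --deltas "0.03 0 0 0 0\n0.03 0 0 0 0\n0.03 0 0 0 0\n0.03 0 0 0 0\n0.03 0 0 0 0\n0.03 0 0 0 0\n0.03 0 0 0 0\n0.03 0 0 0 0\n0.03 0 0 0 0\n0.03 0 0 0 0\n0.03 0 0 0 0\n0.03 0 0 0 0"

```text
time: 5.52
tool_pos: [0.5408, 0.229, 0.087]
ee_rot: [3.141, 0.0, 2.621]
wrist_force: [-1.5, -1.3, 3.9]
width: 0.0403
finger_force: 30.0
```

```bash
python3 - <<'E'
from bench import robot
from h import *
f=lambda i,x,y,w,h,k:cv2.resize(i[y:y+h,x:x+w],None,fx=k,fy=k,interpolation=cv2.INTER_CUBIC)
a=robot.snapshot("scene")["color"];b=robot.snapshot("side")["color"];w=robot.snapshot("wrist")["color"]
o=np.hstack([f(a,400,170,100,120,4),f(b,260,90,100,120,4)])
cv2.imwrite("pics/c3.png",o);cv2.imwrite("pics/w3.png",f(w,200,140,240,180,3))
E
```

```text
(no output)
```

View pics/c3.png

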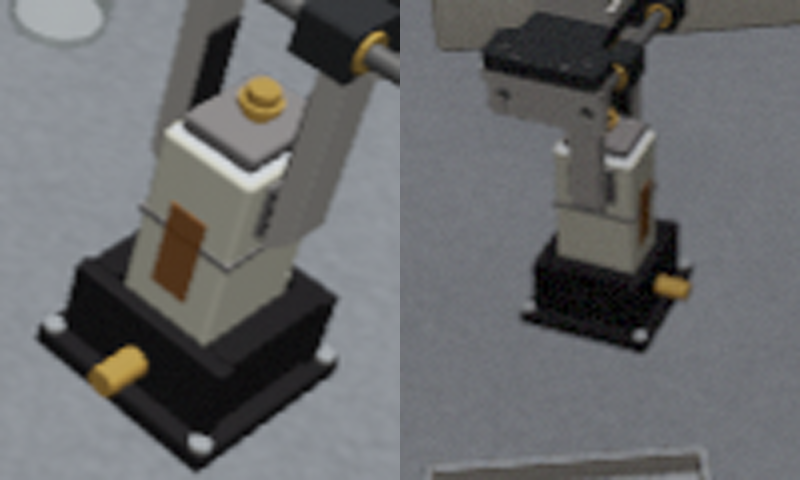

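View pics/w3.png

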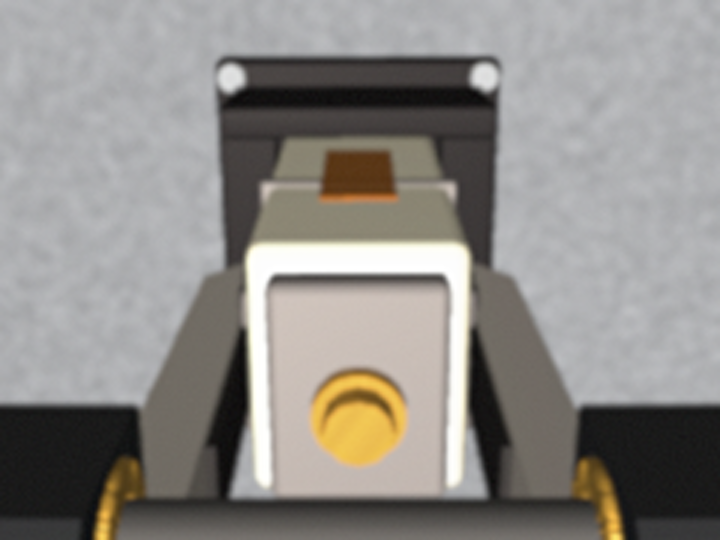

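Both fingers sit over the buttons, which are pressed in (only slivers of grey show), and the cartridge is still seated. I'll try a small lift.

In the tool's units: -0.004 m / 0.2 = -0.02.

Request:
inch_along --deltas "0.03 0 0 -0.02 0\n0.03 0 0 -0.02 0\n0.03 0 0 -0.02 0\n0.03 0 0 0 0"

```text
time: 6.0
tool_pos: [0.5407, 0.229, 0.0984]
ee_rot: [-3.141, -0.0, 2.621]
wrist_force: [-0.4, 0.8, -3.6]
width: 0.0406
finger_force: 30.0
```

The force reads about 3 N, the cartridge's weight, so it is free. Lifting on, then refining the tray position from the first pictures.

In the tool's units: -0.02 m / 0.2 = -0.1, -0.015 m / 0.2 = -0.075.

Request:
inch_along --deltas "0.03 0 0 -0.05 0\n0.03 0 0 -0.075 0\n0.03 0 0 -0.075 0\n0.03 0 0 -0.1 0\n0.03 0 0 -0.075 0\n0.03 0 0 0 0"

```text
time: 6.5
tool_pos: [0.5427, 0.2296, 0.1783]
ee_rot: [3.136, 0.006, 2.621]
wrist_force: [0.4, 0.5, -2.8]
width: 0.0404
finger_force: 30.0
```

```bash
python3 - <<'E'
from h import *
f=lambda i,x,y,w,h,k:cv2.resize(i[y:y+h,x:x+w],None,fx=k,fy=k,interpolation=cv2.INTER_CUBIC)
a=cv2.imread("pics/scene0.png");b=cv2.imread("pics/side0.png")
cv2.imwrite("pics/c4.png",np.hstack([f(a,270,155,114,90,3.5),f(b,255,190,100,90,3.5)]))
E
```

```text
(no output)
```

View pics/c4.png

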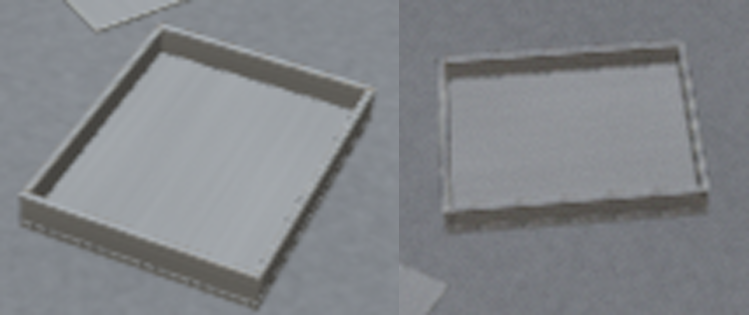

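The tray's rim corners in scene are (316.3,162.7), (376.9,181.3), (344.9,235) and (275.7,211). In side they are (267.6,207.7), (336.7,202.3), (343.3,244.6) and (267.9,250.6).

```bash
python3 - <<'E'
from bench import robot
from h import *
np.set_printoptions(precision=4,suppress=True)
for n,p in(("scene",[[316.3,162.7],[376.9,181.3],[344.9,235],[275.7,211]]),("side",[[267.6,207.7],[336.7,202.3],[343.3,244.6],[267.9,250.6]])):
    s=robot.snapshot(n);T=plane(s,p,.022)
    print(n,T[:,:2].tolist(),T.mean(0));print([(round(float(np.linalg.norm(T[i]-T[i-1])),4),round(float(np.arctan2(*(T[i]-T[i-1])[1::-1])),3)) for i in range(4)])
o=robot.get_obs();t=.5*0
print(o['tool_pos'],o['ee_rot'])
E
```

```text
scene [[0.41512506206263455, -0.04893370889849433], [0.42135242484003055, 0.07611844411140381], [0.5748934816134564, 0.07024667898212639], [0.5700173467106158, -0.057614998986461524]] [0.4953 0.01   0.022 ]
[(0.1551, 3.086), (0.1252, 1.521), (0.1537, -0.038), (0.128, -1.609)]
side [[0.42209721724197696, 0.0649794630758207], [0.5775819437327134, 0.06043211479083954], [0.5709993587408808, -0.06433558694650132], [0.4151601043294924, -0.058883131308506975]] [0.4965 0.0005 0.022 ]
[(0.1241, 1.515), (0.1556, -0.029), (0.1249, -1.624), (0.1559, 3.107)]
[0.541  0.2291 0.1741] [3.1405 0.0011 2.6208]
```

In the tool's units: -0.02 m / 0.2 = -0.1, -0.01 m / 0.2 = -0.05.

Request:
inch_along --deltas "0.03 -0.0175 -0.0525 0 0\n0.03 -0.0325 -0.0975 0 0\n0.03 -0.035 -0.1 0 0\n0.03 -0.035 -0.1 0 0\n0.03 -0.035 -0.1 0 0\n0.03 -0.035 -0.1 0 0\n0.03 -0.035 -0.1 0 0\n0.03 -0.035 -0.1 0 0\n0.03 -0.035 -0.1 0 0\n0.03 -0.035 -0.1 0 0\n0.03 -0.025 -0.075 0 0\n0.03 -0.01 -0.05 0 0\n0.03 0 0 0 0\n0.03 0 0 0 0"

```text
time: 7.77
tool_pos: [0.4963, 0.006, 0.1726]
ee_rot: [-3.142, -0.002, 2.62]
wrist_force: [0.2, 0.5, -3.8]
width: 0.0407
finger_force: 30.0
```

```bash
python3 - <<'E'
from bench import robot
from h import *
f=lambda i,x,y,w,h,k:cv2.resize(i[y:y+h,x:x+w],None,fx=k,fy=k,interpolation=cv2.INTER_CUBIC)
a=robot.snapshot("scene")["color"];b=robot.snapshot("side")["color"]
cv2.imwrite("pics/c5.png",np.hstack([f(a,250,90,150,160,2.6),f(b,230,90,150,160,2.6)]))
E
```

```text
(no output)
```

View pics/c5.png

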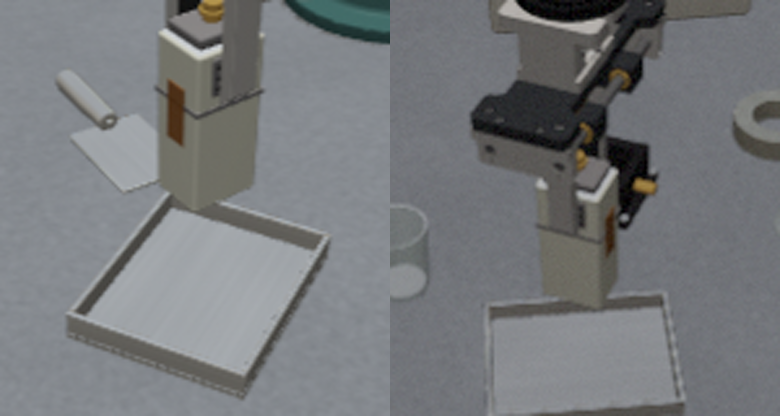

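The cartridge hangs upright in the grip over the tray (bottom at crop (205,205) and (580,300)), with no visible slip. Lowering.

In the tool's units: 0.02 m / 0.2 = 0.1, 0.015 m / 0.2 = 0.075.

Request:
inch_along --deltas "0.03 0 0 0.075 0\n0.03 0 0 0.1 0\n0.03 0 0 0.1 0\n0.03 0 0 0.075 0\n0.03 0 0 0.04 0\n0.03 0 0 0.02 0\n0.03 0 0 0.015 0\n0.03 0 0 0 0\n0.03 0 0 0 0"

```text
time: 8.62
tool_pos: [0.4977, 0.0063, 0.0894]
ee_rot: [3.141, 0.002, 2.621]
wrist_force: [-0.3, 0.1, -3.9]
width: 0.0404
finger_force: 30.0
```

In the tool's units: 0.002 m / 0.2 = 0.01.

Request:
inch_along --deltas "0.03 0 0 0.01 0\n0.03 0 0 0.01 0\n0.03 0 0 0.01 0\n0.03 0 0 0 0\n0.03 0 0 0 0"

```text
time: 9.03
tool_pos: [0.4969, 0.0061, 0.0823]
ee_rot: [-3.141, -0.0, 2.621]
wrist_force: [-0.0, -0.1, -3.7]
width: 0.0407
finger_force: 30.0
```

Request:
inch_along --deltas "0.03 0 0 0.005 0\n0.03 0 0 0.005 0\n0.03 0 0 0 0"

```text
time: 9.28
tool_pos: [0.4972, 0.0061, 0.081]
ee_rot: [3.141, 0.001, 2.621]
wrist_force: [-1.2, -0.8, -1.3]
width: 0.0404
finger_force: 30.0
```

In the tool's units: 0.001 m / 0.2 = 0.005.

Request:
inch_along --deltas "0.03 0 0 0.005 0\n0.03 0 0 0 0\n0.03 0 0 0 0"

```text
time: 9.53
tool_pos: [0.4974, 0.006, 0.0809]
ee_rot: [3.141, 0.001, 2.621]
wrist_force: [-3.0, 0.4, 4.8]
width: 0.0405
finger_force: 30.0
```

It has touched down: the force turned to +4.8 N upward at the expected height. Opening and retreating.

Request:
inch_along --deltas "0.05 0 0 0 0\n0.056 0 0 0 0\n0.062 0 0 0 0\n0.07 0 0 0 0\n0.08 0 0 0 0\n0.094 0 0 0 0\n0.094 0 0 0 0\n0.094 0 0 0 0\n0.094 0 0 0 0"

```text
time: 10.28
tool_pos: [0.497, 0.0061, 0.0792]
ee_rot: [-3.141, -0.0, 2.621]
wrist_force: [0.1, -0.3, -0.3]
width: 0.0935
finger_force: 0.0
```

Request:
inch_along --deltas "0.094 0 0 -0.05 0\n0.094 0 0 -0.1 0\n0.094 0 0 -0.15 0\n0.094 0 0 -0.15 0\n0.094 0 0 -0.15 0\n0.094 0 0 -0.15 0\n0.094 0 0 -0.1 0\n0.094 0 0 0 0\n0.094 0 0 0 0\n0.094 0 0 0 0\n0.094 0 0 0 0\n0.094 0 0 0 0"

```text
time: 11.28
tool_pos: [0.4961, 0.0062, 0.2475]
ee_rot: [-3.14, -0.003, 2.621]
wrist_force: [0.4, 0.2, 0.6]
width: 0.0939
finger_force: 0.0
```

```bash
python3 - <<'E'
from bench import robot
from h import *
f=lambda i,x,y,w,h,k:cv2.resize(i[y:y+h,x:x+w],None,fx=k,fy=k,interpolation=cv2.INTER_CUBIC)
a=robot.snapshot("scene")["color"];b=robot.snapshot("side")["color"]
cv2.imwrite("pics/c6.png",np.hstack([f(a,150,90,250,160,1.6),f(b,230,100,150,250,1.6)[:256]]))
E
```

```text
(no output)
```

View pics/c6.png

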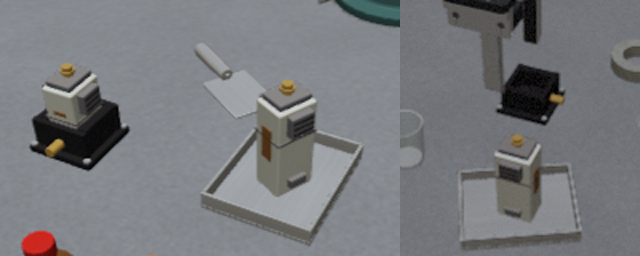

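The cartridge stands upright near the middle of the tray (crop (285,140)) with its buttons out. The short cartridge is still in its dock at (70,110), and the gripper is clear.

```bash
python3 -c "
from bench import robot
print(robot.close_job())"
```

```text
the job is handed in; nothing more can be done
None
```

The tall cartridge was unlatched by squeezing both buttons, lifted out and set upright near the middle of the steel tray, with the short one left in its dock; the job was handed in at about 11 s, and no verdict was returned.

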